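# Fit the suction nozzle at the carving place

### The job

Fit the blue suction nozzle, foot first, onto the slanting spigot of the dust port that has the carved stone lying in front of it, not the one with the blank stone. Let the nozzle itself push that port's stiff orange sealing ring all the way home against the flange, firmly but without ramming it (the spigot gives on its springs, so push until it is felt to be hard home), then let go. Leave the other port's ring and everything else on the bench where it is.

Things in the scene. Friction and masses are not known exactly. Their poses are not given: they have to be found in the camera images.
- nozzle: blue rigid suction nozzle, a straight tube 130 long, outside diameter 50, inside 42 (1 clearance all round on the spigot), 0.11 to 0.23 kg, black rim and bars at the upper end, open foot. Stands upright on the bench. Origin at the centre of its foot, z along the tube to the black end. A grip across it 25 below the black end leaves the foot clear for the spigot.
- port_left: grey dust-extraction port bolted to the bench on the robot's left side: a 125 x 125 x 10 plate under a 95 x 95 x 55 housing, origin at the centre of its underside. Its spigot starts 90 above the origin and leans 35 degrees from vertical towards the port's own -x (its front, roughly facing the robot). A duct stub is at its back.
- spigot_left: aluminium spigot of the left port, 40 in diameter, 72 long, its last 4 chamfered to 35. Origin at the centre of its foot, on the dark flange; z runs out along it. It sits on a sprung mount: it sinks along its axis under a push, from 3 N, by 1 per N, to a hard stop 12 deep at 15 N, and springs back. So the ring's stop must be felt: the ring slides at 8 N, then the force climbs.
- seal_left (a joint): travel (m) of the orange sealing ring (outside diameter 49, 10 high) round the left spigot. At 0 its top face is 35 from the spigot's foot; at 0.025, its hard stop, it is home on the flange, top face 10 from the foot. Starts between 0 and 0.012; slides stiffly (about 8 N) and stays where left. Home is sure once 18 N is felt.
- seal_left_top (a point): centre of the top face of the orange sealing ring of the left port, on the spigot's axis, its z axis along the spigot; moves with the ring.
- port_right: grey dust-extraction port bolted to the bench on the robot's right side: a 125 x 125 x 10 plate under a 95 x 95 x 55 housing, origin at the centre of its underside. Its spigot starts 90 above the origin and leans 35 degrees from vertical towards the port's own -x (its front, roughly facing the robot). A duct stub is at its back.
- spigot_right: aluminium spigot of the right port, 40 in diameter, 72 long, its last 4 chamfered to 35. Origin at the centre of its foot, on the dark flange; z runs out along it. It sits on a sprung mount: it sinks along its axis under a push, from 3 N, by 1 per N, to a hard stop 12 deep at 15 N, and springs back. So the ring's stop must be felt: the ring slides at 8 N, then the force climbs.
- seal_right (a joint): travel (m) of the orange sealing ring (outside diameter 49, 10 high) round the right spigot. At 0 its top face is 35 from the spigot's foot; at 0.025, its hard stop, it is home on the flange, top face 10 from the foot. Starts between 0 and 0.012; slides stiffly (about 8 N) and stays where left. Home is sure once 18 N is felt.
- seal_right_top (a point): centre of the top face of the orange sealing ring of the right port, on the spigot's axis, its z axis along the spigot; moves with the ring.
- carved_stone: the stone being worked: cream limestone block 70 x 145 x 42 with a leaf-and-flower relief on top, lying in front of one port (centres 100 to 160 apart in plan, over 300 from the other). Origin at the centre of its underside, long side along y. Bystander, not to be disturbed.
- blank_stone: plain chalk-white uncarved block, 70 x 145 x 42, lying in front of the other port. Origin at the centre of its underside, long side along y. Bystander, not to be disturbed.
- cup: yellow paint cup, 88 high, 76 across the rim, standing between the ports; origin under its centre. Bystander, not to be disturbed.
- hammer: hammer lying near the robot on its right; origin under its middle. Bystander, not to be disturbed.
- brush: blue-handled brush lying at the far side of the bench; origin under its middle. Bystander, not to be disturbed.
- chisel: steel chisel 195 long, 12 thick, lying near the robot on its left; origin under its middle. Bystander, not to be disturbed.
- chip0: cream stone chip 30 x 21 x 13 lying on the bench between the ports; origin under its middle. Bystander, not to be disturbed.
- chip1: cream stone chip 30 x 21 x 13 lying on the bench between the ports; origin under its middle. Bystander, not to be disturbed.

How it is judged:
By the outcome, as a careful person would: the job done as asked, in the order asked, and still so for the second after the job is handed in, with the robot touching nothing.
It also fails if it takes over 43 s, if anything falls off the work surface, if the arm or the gripper's body presses on something with over 40 N, if the wrist force passes 120 N, or if a joint passes its speed limit or range.

### The arm

A 6-joint arm with a two-finger parallel gripper is mounted at the origin on the work surface. World frame = base frame: x ahead of the robot, y to its left, z up, the work surface at z = 0. Lengths are in mm, angles in degrees, forces in N, time in s.
With the tool pointing down it reaches from about 275 to 875 mm from the base axis. Payload 12.5 kg.
Tool frame: the origin (TCP) lies where the fingers leave the gripper's body, on its centre line; the fingertips stand 73 mm ahead of it and the grasp point (between the pads) lies 54 mm ahead of it; z points along the fingers, y is the line along which they close (so a half turn about z gives the same grasp; the last joint's range is limited). The gripper opens to 85 mm and grips with 20 to 120 N. Pads are 22 mm wide; open, the fingers measure 114 mm over their backs; the gripper's body (76 mm by 85 mm) begins 54 mm behind the grasp point. The pads swing forward as they close: fully open they stand 13 mm farther back than shut.
Start: joints at [-78.53, 20.094, 94.641, -0, 65.266, -4.847], TCP at [154.551, -527.825, 303.89] pointing down, gripper open.
Joint ranges: [-157.81, 157.81], [-45, 120.19], [0.68, 151.7], [-89.99, 269.99], [4.06, 180], [-164.3, 164.3]. Speed limits (degrees/s): [127.2, 127.2, 159.86, 180, 180, 180].

### API

Orientations are given as [roll, pitch, yaw] about the fixed x, y, z axes, in that order (R = Rz(yaw) Ry(pitch) Rx(roll)).
In Python, from cell import status, viewer, workorder, finder gives the robot as it stands. The module is installed in compiled form; this text tells all that it offers.
- The arm moves only by the tool move_arm, never from a script. Its argument "steps" is a list of rows, each an object with "translation": the shift along the world's x, y, z in mm, a list of three; "turn": the turn, a rotation vector about the world's x, y, z in rad, a list of three. In form: [{"translation": [dx, dy, dz], "turn": [ax, ay, az]}, ...]. A call has 1 to 8 rows; each row shifts and turns the commanded pose from where the row before left it; what a row does not reach is not made up. A row lasts 1/12 s, in which the tool goes at most 41.7 mm and 7.16 degrees, less where a joint would pass 70% of its speed; a pose out of reach is approached as far as the arm can. A call with a gripper value outside its range is refused whole. "gripper" is the closure, from -1 (fully open) to 1 (shut), so that 0 is half open, set as the call begins (left out, the last holds). The fingers move at their own pace and stop on an object; "grip_force" is the grip in N (left out, the last holds). Time passes only in rows, so rows that do not move let the fingers close. It gives the time, the measured TCP pose, the force, the opening and the grip force at its end, in the units of the state.
- status.state(): the state, without advancing time (a new reading comes with each control period).
- viewer.get_image(name): name is "scene" or "top" or "wrist"; returns a dict with "image" (420x560x3 uint8, blue, green, red), "camera_matrix" (3x3 intrinsics, pixels), "k1" (the pictures are not rectified: a ray, as slopes to the right and down, at radius r is drawn at 1 + k1 r^2 times it, then the intrinsics apply), "world_to_cam" (4x4, takes a point from world to camera coordinates). Camera axes: x right, y down, z forward; pixel columns grow to the right and rows downward; lengths in mm; the calibration is good to about 2 mm. A picture is of the moment at which its call begins. There is no depth.
- workorder.close_job(): hands the job in; it is judged then, once.
Trained networks look in a picture, given as the dict that the camera call returned (one of the last four; its "shot" number tells which), for a name from the list of things; names that differ only in an ending like _2 or _b are one class to them, and where a whole thing is asked for, a point or a joint stands for the part that bears it (a point fixed in the world has none). Each returns a list of dicts, best first, with "p" (0 to 1); they miss things now and then, are a little off and sometimes report something else, mostly with a low value. They report only what shows in the picture. A call takes as long as a camera call.
- finder.spot_in(label, picture): "extent" ([left, top, right, bottom] in pixels, round what is visible of it).
- finder.cut_out(label, picture): "pixels" (420x560 bool, what is visible of it) and "extent" ([left, top, right, bottom] in pixels, round what is visible of it).
The state is a dict: "clock": time; "qpos": joint angles; "qvel": joint speeds; "joint_efforts": joint torques, N m; "eef_pos": TCP position; "ee_rot": TCP orientation; "wrist_force": force on the tool from outside, world axes, zero at the start; "torque": the same for the moment, N m; "opening": opening from 0.0 (shut) to 1.0 (fully open); "finger_force": force on a finger pad.
Only numpy, scipy, OpenCV 4.12 (cv2) and the standard library are available. Lean on these libraries where they do the work, as an engineer would, in place of code of your own. Each camera call takes 0.05 s, during which the arm holds its last target. There are 200 camera calls.

## Working session

There is one attempt and no reset: what is moved stays moved. The work goes in short steps, Python scripts to look and compute and a tool call to move; the robot and the scene stay as the last step left them, time stands still between calls to the robot, and variables do not carry over. Pictures are saved under pics/ and viewed, at most 10 in all, crops included, and the job is handed in when it is done.

Besides the shell and the picture viewer there is one more tool, called after "Call:" by a JSON object that holds its "op" and its "data". move_arm: Moves the arm, as the interface text tells. Its arguments: {"type":"object","properties":{"steps":{"type":"array"},"gripper":{"type":"number"},"grip_force":{"type":"number"}},"required":["steps"]}

```bash
mkdir -p pics; cat > h.py <<'E'
import numpy as np, cv2
from cell import status, viewer, workorder, finder
def ray(p,uv):
    K=p["camera_matrix"];T=np.array(p["world_to_cam"]);K=np.array(K)
    d=np.array([(uv[0]-K[0,2])/K[0,0],(uv[1]-K[1,2])/K[1,1]]);s=d.copy()
    for _ in range(20): s=d/(1+p["k1"]*(s@s))
    R=T[:3,:3];return -R.T@T[:3,3], R.T@np.array([s[0],s[1],1])
def atz(p,uv,z):
    o,d=ray(p,uv);return o+d*(z-o[2])/d[2]
def proj(p,X):
    X=np.atleast_2d(X);T=np.array(p["world_to_cam"]);K=np.array(p["camera_matrix"])
    c=X@T[:3,:3].T+T[:3,3];s=c[:,:2]/c[:,2:];s=s*(1+p["k1"]*(s**2).sum(1))[:,None]
    return s*[K[0,0],K[1,1]]+[K[0,2],K[1,2]]
E
python3 - <<'E'
from h import *
ps={n:viewer.get_image(n) for n in("scene","top")}
cv2.imwrite("pics/a.png",ps["scene"]["image"]);cv2.imwrite("pics/b.png",ps["top"]["image"])
for n,p in ps.items():
    print(n,"cam",ray(p,(280,210))[0].round())
    for l in("nozzle","carved_stone","blank_stone","port_left","port_right","spigot_left","spigot_right","seal_left","seal_right","cup"):
        print(l,[(round(d["p"],2),np.round(d["extent"]).tolist()) for d in finder.spot_in(l,p)[:2]])
print(status.state())
E
```

```text
scene cam [1008. -121.  748.]
nozzle [(0.58, [270.0, 150.0, 296.0, 202.0]), (0.29, [144.0, 210.0, 207.0, 319.0])]
carved_stone [(0.77, [111.0, 193.0, 186.0, 248.0])]
blank_stone [(0.73, [340.0, 177.0, 409.0, 217.0])]
port_left [(0.86, [354.0, 188.0, 445.0, 290.0])]
port_right [(0.92, [144.0, 207.0, 208.0, 318.0])]
spigot_left [(0.78, [382.0, 189.0, 416.0, 253.0]), (0.65, [274.0, 251.0, 290.0, 264.0])]
spigot_right [(0.7, [147.0, 208.0, 185.0, 274.0]), (0.56, [112.0, 193.0, 187.0, 247.0])]
seal_left [(0.68, [388.0, 212.0, 411.0, 224.0])]
seal_right [(0.63, [149.0, 229.0, 179.0, 244.0])]
cup [(0.83, [295.0, 257.0, 335.0, 308.0])]
top cam [ 421.  -15. 1263.]
nozzle [(0.6, [170.0, 168.0, 180.0, 180.0]), (0.57, [262.0, 247.0, 282.0, 271.0])]
carved_stone [(0.7, [367.0, 223.0, 435.0, 275.0])]
blank_stone [(0.84, [156.0, 220.0, 217.0, 250.0]), (0.67, [352.0, 149.0, 404.0, 230.0])]
port_left []
port_right [(0.88, [350.0, 146.0, 403.0, 229.0])]
spigot_left [(0.56, [168.0, 159.0, 197.0, 194.0])]
spigot_right [(0.59, [369.0, 176.0, 400.0, 215.0])]
seal_left [(0.19, [257.0, 196.0, 273.0, 206.0])]
seal_right [(0.54, [377.0, 188.0, 394.0, 204.0])]
cup [(0.8, [254.0, 132.0, 287.0, 165.0]), (0.51, [365.0, 221.0, 435.0, 276.0])]
{'clock': 1.1, 'qpos': array([-7.85297824e+01,  2.00919638e+01,  9.46428819e+01,  2.23072368e-03,
        6.52660095e+01, -4.84826119e+00]), 'qvel': array([-0.06227789, -0.01996112, -0.01680627,  0.10483369,  0.03745386,
       -0.08642751]), 'joint_efforts': array([-7.47142985e-04, -5.06032062e+01, -2.91647834e+01, -1.21707239e-04,
        5.54399758e-04,  3.45247850e-05]), 'eef_pos': array([ 154.55289045, -527.80932126,  303.89411218]), 'ee_rot': array([-1.79999319e+02, -2.09109521e-03,  1.63175454e+01]), 'wrist_force': array([-0.38095732, -0.09270207, -0.54841769]), 'torque': array([ 0.02216943, -0.01007051, -0.00794429]), 'finger_force': 0.0, 'opening': 0.997435371243518}
```

View pics/a.png

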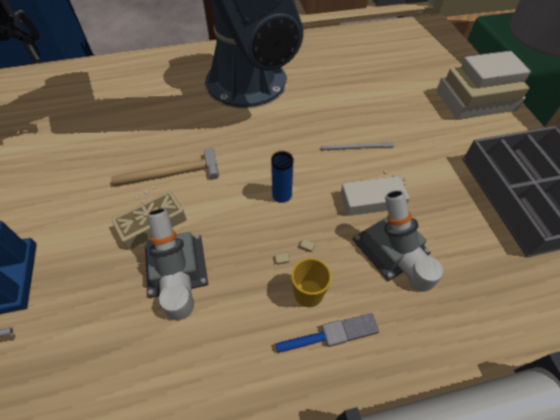

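View pics/b.png

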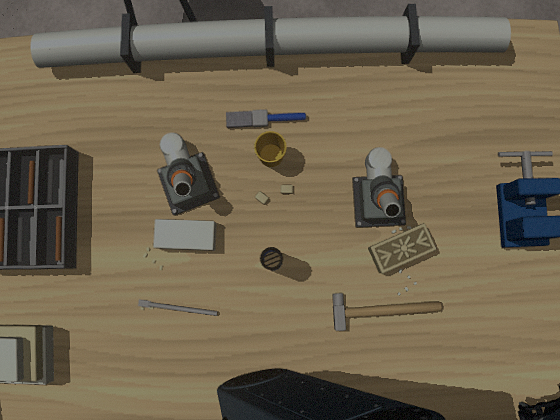

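The carved stone (403,248 in top) lies in front of the right port, whose spigot is at about (390,205). The nozzle stands at about (270,258). Next I'll fit both from the masks.

```bash
cat >> h.py <<'E'
from scipy.optimize import minimize
def tube(base,axis,r,t0,t1,r1=None):
    a=np.array(axis,float);a/=np.linalg.norm(a);u=np.cross(a,[0.3,1,0.2]);u/=np.linalg.norm(u);v=np.cross(a,u)
    th=np.linspace(0,2*np.pi,40)[:,None];c=u*np.cos(th)+v*np.sin(th)
    return np.vstack([base+a*t0+r*c, base+a*t1+(r1 or r)*c])
def hullmask(p,X,S=4):
    q=proj(p,X);h=cv2.convexHull((q*S).astype(np.float32).reshape(-1,1,2))
    m=np.zeros((420*S,560*S),np.uint8);cv2.fillConvexPoly(m,h.round().astype(np.int32),1)
    return cv2.resize(m.astype(np.float32),(560,420),interpolation=cv2.INTER_AREA)
def spig(q,t0=0,t1=72):
    x,y,w=q[0],q[1],np.radians(q[2]);a=np.array([-np.cos(w)*np.sin(np.radians(35)),-np.sin(w)*np.sin(np.radians(35)),np.cos(np.radians(35))])
    return np.array([x,y,90.]),a
def best(l,p,roi=None):
    c=[d for d in finder.cut_out(l,p) if roi is None or (roi[0]<(d["extent"][0]+d["extent"][2])/2<roi[2] and roi[1]<(d["extent"][1]+d["extent"][3])/2<roi[3])]
    return c[0]["pixels"] if c else None
E
python3 - <<'E'
from h import *
s=viewer.get_image("scene");t=viewer.get_image("top")
ns=best("nozzle",s,(255,130,310,220));nt=best("nozzle",t,(240,230,310,290))
def cost(q,ps):
    return sum(np.abs(hullmask(p,tube(np.array([q[0],q[1],0]),[0,0,1],25,0,130))-m).sum() for p,m in ps if m is not None)
g=atz(t,(270,257),130);print(g)
r=minimize(cost,g[:2],args=([(s,ns),(t,nt)],),method="Nelder-Mead",options=dict(initial_simplex=g[:2]+np.array([[0,0],[10,0],[0,10]])))
print("nozzle",r.x,r.fun,ns.sum(),nt.sum())
for n,p,roi in(("s",s,(130,180,220,330)),("t",t,(340,140,420,240))):
    for l in("spigot_right","seal_right"):
        m=best(l,p,roi)
        if m is not None: print(n,l,m.sum()); 
        im=p["image"].copy()
        if m is not None:
            cs,_=cv2.findContours(m.astype(np.uint8),0,1);cv2.drawContours(im,cs,-1,(0,255,0) if l[1]=="p" else (255,0,255),1)
        c=im[roi[1]:roi[3],roi[0]:roi[2]];cv2.imwrite(f"pics/c_{n}_{l}.png",cv2.resize(c,(270,400) ,interpolation=0))
L=[cv2.imread(f"pics/c_{n}_{l}.png") for n in"st" for l in("spigot_right","seal_right")]
cv2.imwrite("pics/c.png",cv2.resize(np.hstack([L[0],L[2],L[3]]),(800,400)))
E
```

```text
[460.28284994  10.6030309  130.        ]
nozzle [458.96362726  10.91134507] 248.8125 1044 309
s spigot_right 1742
s seal_right 184
t spigot_right 944
t seal_right 89
```

View pics/c.png

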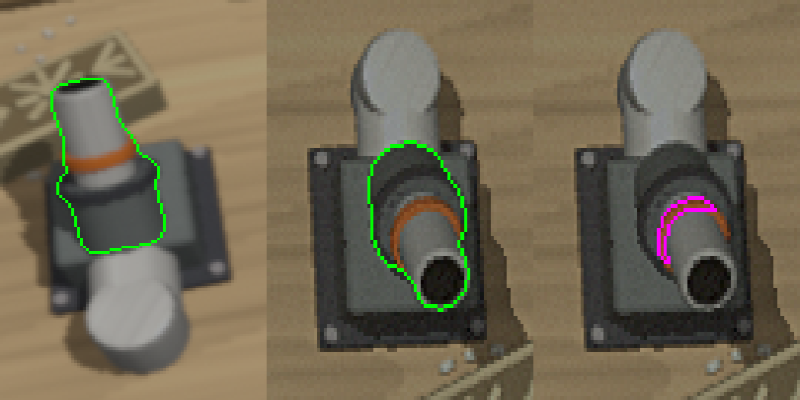

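```bash
python3 - <<'E'
from h import *
t=viewer.get_image("top");w=viewer.get_image("wrist")
print("tip",atz(t,(392.5,209.5),149))
for c in((353,177.5),(356.6,227.5)):print(atz(t,c,10))
T=np.array(w["world_to_cam"]);print("wcam",ray(w,(280,210)),w["camera_matrix"],w["k1"],T[:3,:3].round(2))
E
```

```text
tip [ 554.40217808 -259.68325635  149.        ]
[ 653.44145408 -196.61913251   10.        ]
[ 529.57798904 -199.47089317   10.        ]
wcam (array([ 234.41981386, -504.79311294,  374.45643738]), array([-0.30886125, -0.09218956, -0.94663003])) [[297.44332394   0.         279.66133686]
 [  0.         297.44332394 210.33981169]
 [  0.           0.           1.        ]] -0.06679541714946602 [[ 0.28 -0.96  0.  ]
 [-0.91 -0.27  0.32]
 [-0.31 -0.09 -0.95]]
```

Call:
{"op": "move_arm", "data": {"steps": [{"translation": [30, 20, 0], "turn": [0, 0, -0.03]}, {"translation": [30, 20, 0], "turn": [0, 0, -0.03]}, {"translation": [30, 20, 0], "turn": [0, 0, -0.03]}, {"translation": [30, 20, 0], "turn": [0, 0, -0.03]}, {"translation": [30, 20, 0], "turn": [0, 0, -0.03]}, {"translation": [30, 20, 0], "turn": [0, 0, -0.03]}, {"translation": [30, 20, 0], "turn": [0, 0, -0.03]}, {"translation": [30, 20, 0], "turn": [0, 0, -0.03]}], "gripper": -1}}

```text
clock: 2.27
eef_pos: [395.9, -366.6, 304.0]
ee_rot: [180.0, -0.0, 2.5]
wrist_force: [-0.0, -0.6, 0.9]
opening: 0.998
finger_force: 0.0
```

Call:
{"op": "move_arm", "data": {"steps": [{"translation": [30, 20, 0], "turn": [0, 0, -0.03]}, {"translation": [30, 20, 0], "turn": [0, 0, -0.015]}, {"translation": [30, 20, 0], "turn": [0, 0, 0]}, {"translation": [30, 20, 0], "turn": [0, 0, 0]}, {"translation": [30, 20, 0], "turn": [0, 0, 0]}, {"translation": [15, 8, 0], "turn": [0, 0, 0]}, {"translation": [0, 0, 0], "turn": [0, 0, 0]}, {"translation": [0, 0, 0], "turn": [0, 0, 0]}]}}

```text
clock: 2.93
eef_pos: [559.8, -259.3, 303.5]
ee_rot: [-180.0, 0.0, 0.1]
wrist_force: [-0.3, -0.6, -0.4]
opening: 1.0
finger_force: 0.0
```

```bash
python3 - <<'E'
from h import *
w=viewer.get_image("wrist");cv2.imwrite("pics/d.png",w["image"]);np.save("pics/d.npy",w,allow_pickle=True)
for l in("spigot_right","seal_right"):
    print(l,[(round(d["p"],2),np.round(d["extent"]).tolist()) for d in finder.spot_in(l,w)[:2]])
E
```

```text
spigot_right [(0.8, [243.0, 103.0, 314.0, 238.0]), (0.43, [248.0, 153.0, 305.0, 183.0])]
seal_right [(0.6, [251.0, 153.0, 305.0, 181.0])]
```

View pics/d.png

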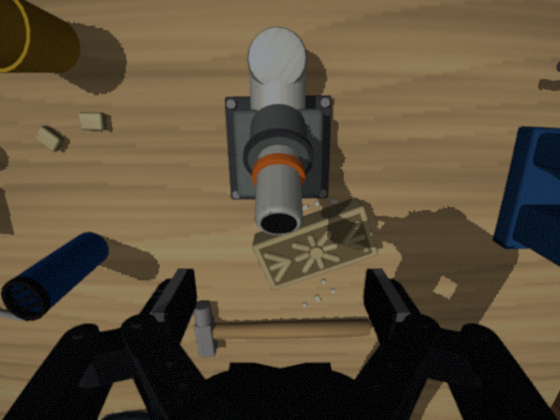

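The wrist view shows the right spigot, with its tip at about (280,222) and ring at (279,168). The plate corners are near (226,97), (332,97) and (231,198). I'll fit x, y and yaw from the tube outline and check with an overlay.

```bash
python3 - <<'E'
from h import *
w=viewer.get_image("wrist")
m=best("spigot_right",w,(230,90,330,250)).astype(float)
def model(q,p):
    b,a=spig(q);return hullmask(p,np.vstack([tube(b,a,20,30,68),tube(b,a,17.5,71,72)]))
t=viewer.get_image("top");s=viewer.get_image("scene")
mt=best("spigot_right",t,(340,140,420,240)).astype(float);ms=best("spigot_right",s,(130,180,220,330)).astype(float)
V=np.arange(420)[:,None]
# regions containing only the bare tube above the ring
W=[(w,m,(V>188)*1.),(s,ms,(V<226)*1.),(t,mt,(V>205)*1.)]
def fit(Ws,wt):
    c=lambda q:sum(k*(np.abs(model(q,p)-mm)*r).sum() for (p,mm,r),k in zip(Ws,wt))
    x0=np.array([595,-257,3.]);best_=None
    for d in(12,6,3):
        r=minimize(c,x0,method="Nelder-Mead",options=dict(initial_simplex=x0+np.array([[0,0,0],[d,0,0],[0,d,0],[0,0,d]]),xatol=.05,fatol=.2));x0=r.x
    return r.x,r.fun
fw=fit(W[:1],[1]);fa=fit(W,[1,.5,.5]);print(fw,fa)
q=fa[0]
from itertools import product
def ov(p,roi,k,q):
    im=cv2.resize(p["image"][roi[1]:roi[3],roi[0]:roi[2]],None,fx=k,fy=k,interpolation=cv2.INTER_CUBIC)
    b,a=spig(q);yw=np.radians(q[2]);Rz=np.array([[np.cos(yw),-np.sin(yw),0],[np.sin(yw),np.cos(yw),0],[0,0,1]])
    def pl(X,c):cv2.polylines(im,[((proj(p,X)-roi[:2]+.5)*k).round().astype(np.int32)],True,c,1)
    sq=lambda h,z:np.array([[-h,-h,z],[h,-h,z],[h,h,z],[-h,h,z]])@Rz.T+[q[0],q[1],0]
    pl(sq(62.5,10),(0,255,0));pl(sq(47.5,65),(255,255,0))
    for r,tt in((17.5,72),(20,68),(20,35),(24.5,35),(24.5,10)):pl(tube(b,a,r,tt,tt)[:40],(0,0,255) if r<21 else (255,0,255))
    return im
A=ov(w,(215,80,345,245),4,q);B=ov(w,(215,80,345,245),4,q) if 0 else ov(t,(345,160,415,240),4,q)
im=np.zeros((600,800,3),np.uint8);A=A[:600];im[:A.shape[0],:520]=A[:,:520];im[:320,520:800]=B;im=im
cv2.imwrite("pics/e.png",im)
E
```

```text
(array([ 596.25587875, -258.16691808,    1.08477048]), np.float64(44.5)) (array([ 596.3981643 , -258.1708137 ,    1.07423947]), np.float64(150.125))
```

View pics/e.png

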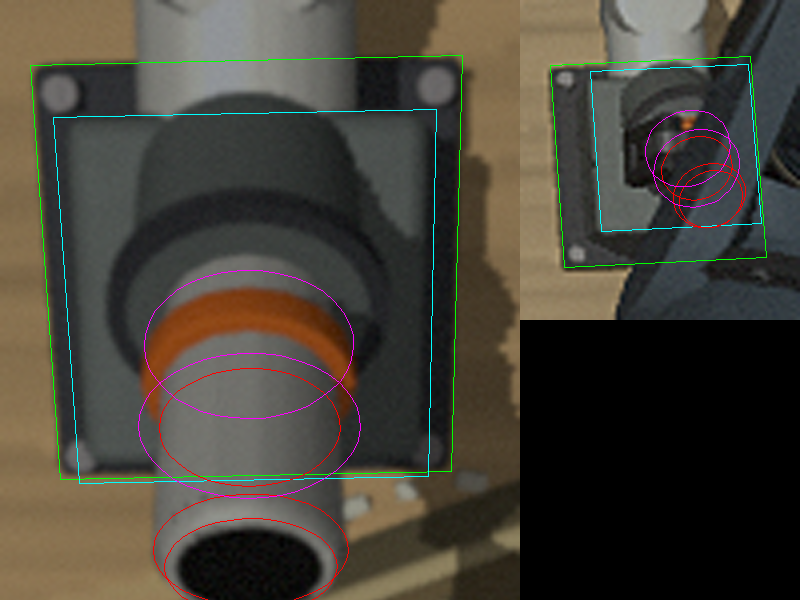

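Overlay agrees with the tube, plate and tip: foot (596.3,-258.2,90), yaw 1.1°. The ring is about 7 mm into its travel. Now moving over the nozzle.

Call:
{"op": "move_arm", "data": {"steps": [{"translation": [-12.6, 33.8, 0], "turn": [0, 0, 0]}, {"translation": [-12.6, 33.8, 0], "turn": [0, 0, 0]}, {"translation": [-12.6, 33.8, 0], "turn": [0, 0, 0]}, {"translation": [-12.6, 33.8, 0], "turn": [0, 0, 0]}, {"translation": [-12.6, 33.8, 0], "turn": [0, 0, 0]}, {"translation": [-12.6, 33.8, 0], "turn": [0, 0, 0]}, {"translation": [-12.6, 33.8, 0], "turn": [0, 0, 0]}, {"translation": [-12.6, 33.7, 0], "turn": [0, 0, 0.02]}]}}

```text
clock: 4.05
eef_pos: [457.8, 11.7, 304.1]
ee_rot: [180.0, -0.0, 1.1]
wrist_force: [1.3, -0.1, -0.4]
opening: 1.004
finger_force: 0.0
```

Call:
{"op": "move_arm", "data": {"steps": [{"translation": [0, 0, 0], "turn": [0, 0, 0]}, {"translation": [0, 0, 0], "turn": [0, 0, 0]}, {"translation": [0, 0, 0], "turn": [0, 0, 0]}]}}

```text
clock: 4.3
eef_pos: [459.0, 10.2, 304.1]
ee_rot: [180.0, -0.0, 1.1]
wrist_force: [-1.0, 0.3, 0.3]
opening: 1.003
finger_force: 0.0
```

```bash
python3 - <<'E'
from h import *
w=viewer.get_image("wrist");cv2.imwrite("pics/f.png",w["image"])
d=finder.cut_out("nozzle",w)
print([(x["p"],x["extent"]) for x in d]);m=d[0]["pixels"].astype(float)
def c(q): return np.abs(hullmask(w,tube(np.array([q[0],q[1],0]),[0,0,1],25,0,130))-m).sum()
g=np.array([459,11.]);r=minimize(c,g,method="Nelder-Mead",options=dict(initial_simplex=g+np.array([[0,0],[8,0],[0,8]])))
print(r.x,r.fun,m.sum());im=w["image"].copy()
for z in(0,130):cv2.polylines(im,[proj(w,tube(np.array([*r.x,0]),[0,0,1],25,z,z)[:40]).round().astype(np.int32)],True,(0,0,255),1)
cv2.imwrite("pics/f.png",cv2.resize(im[130:330,180:380],(600,600)))
E
```

```text
[(0.94, [253.8, 158.1, 314.0, 238.2])]
[458.80303343   7.85845456] 185.3125 3298.0
```

View pics/f.png

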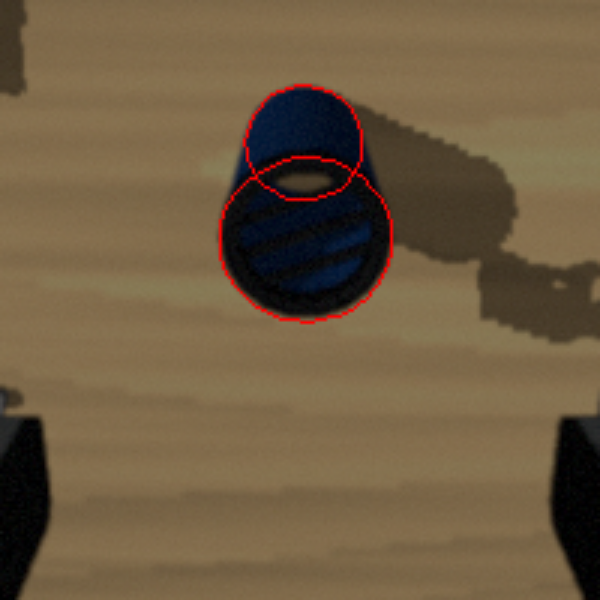

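The outline sits on the nozzle, at (458.8,7.9). I'll descend and grip.

Call:
{"op": "move_arm", "data": {"steps": [{"translation": [0, -2.3, -30], "turn": [0, 0, 0]}, {"translation": [0, 0, -30], "turn": [0, 0, 0]}, {"translation": [0, 0, -30], "turn": [0, 0, 0]}, {"translation": [0, 0, -25], "turn": [0, 0, 0]}, {"translation": [0, 0, -20], "turn": [0, 0, 0]}, {"translation": [0, 0, -11], "turn": [0, 0, 0]}, {"translation": [0, 0, 0], "turn": [0, 0, 0]}, {"translation": [0, 0, 0], "turn": [0, 0, 0]}]}}

```text
clock: 5.07
eef_pos: [458.9, 7.5, 157.7]
ee_rot: [-180.0, 0.1, 1.1]
wrist_force: [0.2, -0.7, 0.4]
opening: 0.999
finger_force: 0.0
```

Call:
{"op": "move_arm", "data": {"steps": [{"translation": [0, 0, 0], "turn": [0, 0, 0]}, {"translation": [0, 0, 0], "turn": [0, 0, 0]}, {"translation": [0, 0, 0], "turn": [0, 0, 0]}, {"translation": [0, 0, 0], "turn": [0, 0, 0]}, {"translation": [0, 0, 0], "turn": [0, 0, 0]}, {"translation": [0, 0, 0], "turn": [0, 0, 0]}, {"translation": [0, 0, 0], "turn": [0, 0, 0]}, {"translation": [0, 0, 0], "turn": [0, 0, 0]}], "gripper": 1, "grip_force": 80}}

```text
clock: 5.73
eef_pos: [459.4, 8.1, 159.1]
ee_rot: [180.0, -0.1, 1.1]
wrist_force: [-1.9, -0.0, 9.6]
opening: 0.576
finger_force: 80.9
```

Call:
{"op": "move_arm", "data": {"steps": [{"translation": [0, 0, 15], "turn": [0, 0, 0]}, {"translation": [0, 0, 30], "turn": [0, 0, 0]}, {"translation": [0, 0, 35], "turn": [0, 0, 0]}, {"translation": [0, 0, 35], "turn": [0, 0, 0]}, {"translation": [0, 0, 35], "turn": [0, 0, 0]}, {"translation": [0, -15, 20], "turn": [0, 0, 0]}, {"translation": [0, -25, 0], "turn": [0, 0, 0]}, {"translation": [0, -25, 0], "turn": [0, 0, 0]}]}}

```text
clock: 6.4
eef_pos: [458.9, -57.3, 329.8]
ee_rot: [180.0, -0.2, 1.2]
wrist_force: [1.7, -0.3, -2.6]
opening: 0.575
finger_force: 82.9
```

Call:
{"op": "move_arm", "data": {"steps": [{"translation": [-2, -25, 0], "turn": [0.0014, -0.0764, 0]}, {"translation": [-2, -25, 0], "turn": [0.0014, -0.0764, 0]}, {"translation": [-2, -25, 0], "turn": [0.0014, -0.0764, 0]}, {"translation": [-2, -25, 0], "turn": [0.0014, -0.0764, 0]}, {"translation": [-2, -25, 0], "turn": [0.0014, -0.0764, 0]}, {"translation": [-2, -25, 0], "turn": [0.0014, -0.0764, 0]}, {"translation": [-2, -25, 0], "turn": [0.0014, -0.0764, 0]}, {"translation": [-2, -25, 0], "turn": [0.0014, -0.0764, 0]}]}}

```text
clock: 7.07
eef_pos: [442.2, -258.1, 328.7]
ee_rot: [179.8, -35.3, 1.2]
wrist_force: [0.6, 0.6, -0.7]
opening: 0.573
finger_force: 82.9
```

Call:
{"op": "move_arm", "data": {"steps": [{"translation": [0, -4, 0], "turn": [0, 0, 0]}, {"translation": [0, 0, 0], "turn": [0, 0, 0]}, {"translation": [0, 0, 0], "turn": [0, 0, 0]}, {"translation": [0, 0, 0], "turn": [0, 0, 0]}]}}

```text
clock: 7.4
eef_pos: [442.9, -259.9, 328.1]
ee_rot: [180.0, -35.0, 1.2]
wrist_force: [0.1, 0.7, -1.1]
opening: 0.575
finger_force: 83.0
```

```bash
python3 - <<'E'
from h import *
st=status.state();print(st["eef_pos"],st["ee_rot"],st["qpos"].round(),st["wrist_force"],st["opening"])
w=viewer.get_image("wrist");s=viewer.get_image("scene")
im=np.zeros((420,800,3),np.uint8);im[:,:480]=w["image"][:,40:520];im[:,480:]=cv2.resize(s["image"][130:340,110:270],(320,420))
cv2.imwrite("pics/g.png",im)
E
```

```text
[ 442.93477019 -259.91964384  328.09030471] [179.9555347  -34.9768561    1.20493272] [-45.   8. 113.  39.  41.  18.] [ 0.13648381  0.67158199 -1.11609007] 0.5747971299458265
```

View pics/g.png

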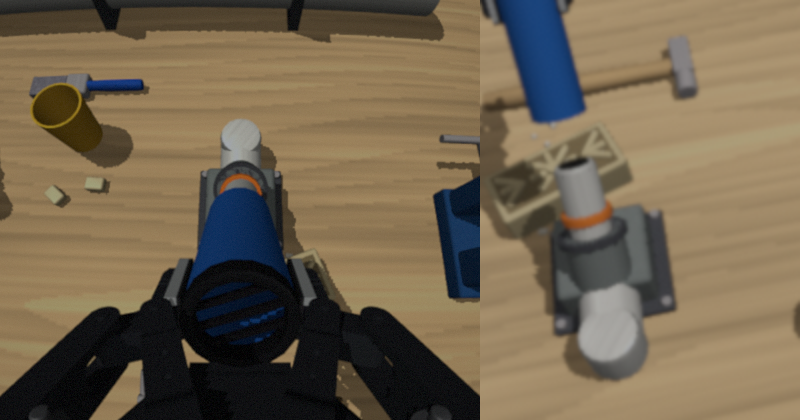

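The nozzle is held straight, with its foot lined up short of the spigot. I'll check its axis against the spigot in the scene view before inserting.

```bash
python3 - <<'E'
from h import *
from scipy.spatial.transform import Rotation as Ro
st=status.state();R=Ro.from_euler("xyz",st["ee_rot"],degrees=True).as_matrix();P=np.array(st["eef_pos"])
pic={n:viewer.get_image(n) for n in("wrist","scene","top")}
M={}
for n,p in pic.items():
    d=finder.cut_out("nozzle",p);print(n,[(round(x["p"],2),np.round(x["extent"]).tolist(),int(x["pixels"].sum())) for x in d[:3]]);M[n]=d
Us={}
V=np.arange(420)[:,None]
reg={"wrist":(V<255)*1.,"scene":(V>150)*1.}
def c(q,ns):
    f=P+R@np.array([q[0],q[1],159]);ax=R@np.array([np.radians(q[2]),np.radians(q[3]),-1.])
    return sum((np.abs(hullmask(pic[n],tube(f,ax,25,0,130))-M[n][0]["pixels"])*reg[n]).sum() for n in ns)
for ns in(("scene",),("wrist",),("wrist","scene")):
    x=np.zeros(4)
    for d in(4,2):
        r=minimize(c,x,args=(ns,),method="Nelder-Mead",options=dict(initial_simplex=x+np.vstack([np.zeros(4),np.eye(4)*d]),xatol=.05,fatol=.2));x=r.x
    print(ns,x.round(2),r.fun,c(np.zeros(4),ns))
s=pic["scene"];m=best("spigot_right",s,(130,180,220,330)).astype(float)
q0=np.array([596.3,-258.2,1.1]);
def cs(q):
    b,a=spig(q);return (np.abs(hullmask(s,np.vstack([tube(b,a,20,30,68),tube(b,a,17.5,71,72)]))-m)*(V<226)).sum()
print("spigot scene dy scan",[(d,round(cs(q0+[0,d,0]),1)) for d in(-4,-3,-2,-1,0,1,2,3,4)],"dx",[(d,round(cs(q0+[d,0,0]),1)) for d in(-4,-2,0,2,4)])
E
```

```text
wrist [(0.93, [219.0, 187.0, 340.0, 371.0], 15737)]
scene [(0.72, [115.0, 116.0, 164.0, 192.0], 2265)]
top [(0.7, [387.0, 207.0, 425.0, 257.0], 1140)]
('scene',) [-3.21 -1.02  2.09  0.7 ] 35.1875 58.5625
('wrist',) [-0.45  0.36  0.63 -0.03] 55.0625 101.5
('wrist', 'scene') [-0.62  0.31  0.72 -0.05] 118.1875 160.0625
spigot scene dy scan [(-4, np.float64(117.5)), (-3, np.float64(97.7)), (-2, np.float64(80.1)), (-1, np.float64(62.5)), (0, np.float64(44.0)), (1, np.float64(26.3)), (2, np.float64(14.0)), (3, np.float64(20.0)), (4, np.float64(36.6))] dx [(-4, np.float64(56.0)), (-2, np.float64(46.3)), (0, np.float64(44.0)), (2, np.float64(57.3)), (4, np.float64(73.6))]
```

Scene and wrist together put the spigot at about y -257.6. I'll line up on the axis, just off the tip.

Call:
{"op": "move_arm", "data": {"steps": [{"translation": [-4.4, -0.5, -3], "turn": [0, 0, 0]}, {"translation": [-4.3, -0.5, -3.1], "turn": [0, 0, 0]}, {"translation": [9.2, 0.2, -13.1], "turn": [0, 0, 0]}, {"translation": [9.2, 0.2, -13.1], "turn": [0, 0, 0]}, {"translation": [9.1, 0.1, -13.1], "turn": [0, 0, 0]}, {"translation": [0, 0, 0], "turn": [0, 0, 0]}, {"translation": [0, 0, 0], "turn": [0, 0, 0]}, {"translation": [0, 0, 0], "turn": [0, 0, 0]}]}}

```text
clock: 8.52
eef_pos: [461.2, -261.5, 282.9]
ee_rot: [179.9, -35.0, 1.2]
wrist_force: [-0.4, 0.1, -1.0]
opening: 0.577
finger_force: 83.0
```

```bash
cat >> h.py <<'E'
def where():
    st=status.state();b,a=spig([596.6,-257.6,1.2]);d=np.array(st["eef_pos"])-b
    s=d@a-159;e=d-(d@a)*a;f=np.array(st["wrist_force"]);print("s",round(s,2),"err",e.round(2),"rot",st["ee_rot"].round(2),"F ax",round(f@a,1),"lat",(f-(f@a)*a).round(1),"M",st["torque"].round(2),"t",st["clock"])
E
python3 - <<'E'
from h import *
where()
s=viewer.get_image("scene");cv2.imwrite("pics/i.png",cv2.resize(s["image"][130:280,100:240],None,fx=4,fy=4,interpolation=2))
E
```

```text
s 76.75 err [-0.22 -1.02 -0.17] rot [179.93 -35.04   1.15] F ax -0.6 lat [-0.7  0.1 -0.5] M [-0.01  0.35 -0.04] t 8.5167
```

View pics/i.png

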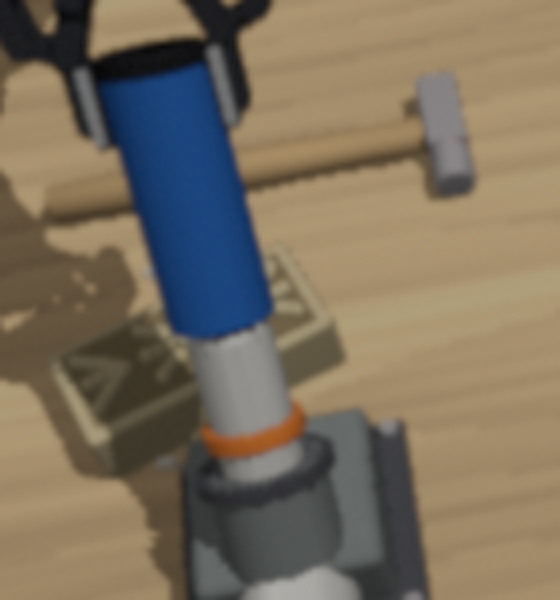

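Foot and spigot line up in the picture (foot centre ≈226, spigot ≈231 in the crop, on the same slanted line). I'll apply a 1 mm y correction and enter gently.

Call:
{"op": "move_arm", "data": {"steps": [{"translation": [0.2, 1, 0.2], "turn": [0, 0, 0]}, {"translation": [1.15, 0.02, -1.64], "turn": [0, 0, 0]}, {"translation": [1.15, 0.02, -1.64], "turn": [0, 0, 0]}, {"translation": [1.15, 0.02, -1.64], "turn": [0, 0, 0]}, {"translation": [1.15, 0.02, -1.64], "turn": [0, 0, 0]}, {"translation": [0.57, 0.01, -0.82], "turn": [0, 0, 0]}, {"translation": [0, 0, 0], "turn": [0, 0, 0]}]}}

```text
clock: 9.15
eef_pos: [467.0, -260.2, 275.0]
ee_rot: [180.0, -35.0, 1.1]
wrist_force: [-0.2, 0.6, -1.3]
opening: 0.579
finger_force: 83.0
```

```bash
python3 -c "
from h import *
where()"
```

```text
s 66.9 err [-0.08  0.14 -0.06] rot [179.97 -35.     1.14] F ax -1.0 lat [-0.7  0.6 -0.5] M [-0.04  0.37  0.  ] t 9.15
```

Call:
{"op": "move_arm", "data": {"steps": [{"translation": [1.43, 0.03, -2.05], "turn": [0, 0, 0]}, {"translation": [1.43, 0.03, -2.05], "turn": [0, 0, 0]}, {"translation": [1.43, 0.03, -2.05], "turn": [0, 0, 0]}, {"translation": [1.43, 0.03, -2.05], "turn": [0, 0, 0]}, {"translation": [0, 0, 0], "turn": [0, 0, 0]}]}}

```text
clock: 9.57
eef_pos: [472.8, -260.0, 266.6]
ee_rot: [180.0, -35.0, 1.1]
wrist_force: [-0.9, 1.0, -1.3]
opening: 0.575
finger_force: 83.1
```

```bash
python3 -c "
from h import *
where()"
```

```text
s 56.69 err [-0.14  0.18 -0.09] rot [179.97 -35.     1.14] F ax -0.5 lat [-1.2  1.  -0.9] M [0.01 0.5  0.01] t 9.5667
```

Call:
{"op": "move_arm", "data": {"steps": [{"translation": [1.72, 0.03, -2.46], "turn": [0, 0, 0]}, {"translation": [1.72, 0.03, -2.46], "turn": [0, 0, 0]}, {"translation": [1.72, 0.03, -2.46], "turn": [0, 0, 0]}, {"translation": [1.72, 0.03, -2.46], "turn": [0, 0, 0]}, {"translation": [1.72, 0.03, -2.46], "turn": [0, 0, 0]}, {"translation": [1.72, 0.03, -2.46], "turn": [0, 0, 0]}, {"translation": [1.72, 0.03, -2.46], "turn": [0, 0, 0]}, {"translation": [0, 0, 0], "turn": [0, 0, 0]}]}}

```text
clock: 10.23
eef_pos: [484.8, -259.8, 249.3]
ee_rot: [180.0, -35.0, 1.1]
wrist_force: [-0.0, 0.7, -1.1]
opening: 0.577
finger_force: 83.1
```

```bash
python3 -c "
from h import *
where()"
```

```text
s 35.65 err [-0.15  0.13 -0.11] rot [179.97 -35.     1.14] F ax -0.9 lat [-0.5  0.7 -0.4] M [ 0.01  0.41 -0.01] t 10.2333
```

Call:
{"op": "move_arm", "data": {"steps": [{"translation": [1.72, 0.03, -2.46], "turn": [0, 0, 0]}, {"translation": [1.72, 0.03, -2.46], "turn": [0, 0, 0]}, {"translation": [1.72, 0.03, -2.46], "turn": [0, 0, 0]}, {"translation": [1.72, 0.03, -2.46], "turn": [0, 0, 0]}, {"translation": [1.72, 0.03, -2.46], "turn": [0, 0, 0]}, {"translation": [0, 0, 0], "turn": [0, 0, 0]}], "grip_force": 100}}

```text
clock: 10.73
eef_pos: [493.5, -259.8, 237.3]
ee_rot: [179.9, -35.0, 1.2]
wrist_force: [-3.4, -0.3, 2.2]
opening: 0.57
finger_force: 103.1
```

```bash
python3 -c "
from h import *
where()"
```

```text
s 20.84 err [-0.01 -0.04 -0.01] rot [179.94 -35.02   1.15] F ax 3.8 lat [-1.2 -0.2 -0.9] M [-0.    0.46 -0.02] t 10.7333
```

Call:
{"op": "move_arm", "data": {"steps": [{"translation": [1.15, 0.02, -1.64], "turn": [0, 0, 0]}, {"translation": [1.15, 0.02, -1.64], "turn": [0, 0, 0]}, {"translation": [1.15, 0.02, -1.64], "turn": [0, 0, 0]}, {"translation": [1.15, 0.02, -1.64], "turn": [0, 0, 0]}, {"translation": [1.15, 0.02, -1.64], "turn": [0, 0, 0]}, {"translation": [0, 0, 0], "turn": [0, 0, 0]}]}}

```text
clock: 11.23
eef_pos: [499.1, -259.7, 229.4]
ee_rot: [179.9, -35.0, 1.2]
wrist_force: [-4.8, -0.1, 5.4]
opening: 0.57
finger_force: 103.3
```

```bash
python3 -c "
from h import *
where()"
```

```text
s 11.1 err [ 0.05 -0.06  0.04] rot [179.93 -35.03   1.16] F ax 7.2 lat [-0.7  0.  -0.5] M [ 0.02  0.5  -0.02] t 11.2333
```

Sliding at about 8 N, as expected. On to the climb.

Call:
{"op": "move_arm", "data": {"steps": [{"translation": [1.15, 0.02, -1.64], "turn": [0, 0, 0]}, {"translation": [1.15, 0.02, -1.64], "turn": [0, 0, 0]}, {"translation": [1.15, 0.02, -1.64], "turn": [0, 0, 0]}, {"translation": [1.15, 0.02, -1.64], "turn": [0, 0, 0]}, {"translation": [0, 0, 0], "turn": [0, 0, 0]}]}}

```text
clock: 11.65
eef_pos: [503.7, -259.6, 222.8]
ee_rot: [179.9, -35.0, 1.2]
wrist_force: [-6.0, 0.7, 5.2]
opening: 0.571
finger_force: 103.3
```

```bash
python3 -c "
from h import *
where()"
```

```text
s 3.13 err [ 0.05 -0.08  0.04] rot [179.93 -35.03   1.16] F ax 7.7 lat [-1.6  0.8 -1.1] M [0.02 0.54 0.02] t 11.65
```

Call:
{"op": "move_arm", "data": {"steps": [{"translation": [0.57, 0.01, -0.82], "turn": [0, 0, 0]}, {"translation": [0.57, 0.01, -0.82], "turn": [0, 0, 0]}, {"translation": [0.57, 0.01, -0.82], "turn": [0, 0, 0]}, {"translation": [0.57, 0.01, -0.82], "turn": [0, 0, 0]}, {"translation": [0, 0, 0], "turn": [0, 0, 0]}]}}

```text
clock: 12.07
eef_pos: [505.9, -259.6, 219.8]
ee_rot: [179.9, -35.0, 1.2]
wrist_force: [-9.0, 1.2, 7.4]
opening: 0.572
finger_force: 103.4
```

```bash
python3 -c "
from h import *
where()"
```

```text
s -0.58 err [ 0.12 -0.08  0.08] rot [179.92 -35.05   1.17] F ax 11.2 lat [-2.6  1.3 -1.8] M [0.11 0.67 0.09] t 12.0667
```

Call:
{"op": "move_arm", "data": {"steps": [{"translation": [0.57, 0.01, -0.82], "turn": [0, 0, 0]}, {"translation": [0.57, 0.01, -0.82], "turn": [0, 0, 0]}, {"translation": [0.57, 0.01, -0.82], "turn": [0, 0, 0]}, {"translation": [0, 0, 0], "turn": [0, 0, 0]}]}}

```text
clock: 12.4
eef_pos: [507.3, -259.6, 218.7]
ee_rot: [179.9, -35.1, 1.2]
wrist_force: [-24.8, 3.1, 26.7]
opening: 0.57
finger_force: 106.0
```

```bash
python3 -c "
from h import *
where()"
```

```text
s -2.33 err [ 0.55 -0.17  0.38] rot [179.89 -35.13   1.21] F ax 36.0 lat [-4.1  3.5 -2.8] M [0.61 1.35 0.39] t 12.4
```

36 N felt, so it is hard home. I'll ease back with the spring before letting go.

Call:
{"op": "move_arm", "data": {"steps": [{"translation": [-1.15, -0.02, 1.64], "turn": [0, 0, 0]}, {"translation": [-1.15, -0.02, 1.64], "turn": [0, 0, 0]}, {"translation": [-1.15, -0.02, 1.64], "turn": [0, 0, 0]}, {"translation": [-1.15, -0.02, 1.64], "turn": [0, 0, 0]}, {"translation": [-1.15, -0.02, 1.64], "turn": [0, 0, 0]}, {"translation": [0, 0, 0], "turn": [0, 0, 0]}]}}

```text
clock: 12.9
eef_pos: [501.8, -259.6, 225.6]
ee_rot: [179.9, -35.0, 1.2]
wrist_force: [-4.1, 1.3, 3.3]
opening: 0.569
finger_force: 103.4
```

```bash
python3 -c "
from h import *
where()"
```

```text
s 6.48 err [ 0.07 -0.04  0.05] rot [179.93 -35.04   1.16] F ax 5.0 lat [-1.2  1.3 -0.8] M [0.04 0.55 0.08] t 12.9
```

Call:
{"op": "move_arm", "data": {"steps": [{"translation": [0, 0, 0], "turn": [0, 0, 0]}, {"translation": [0, 0, 0], "turn": [0, 0, 0]}, {"translation": [0, 0, 0], "turn": [0, 0, 0]}], "grip_force": 20}}

```text
clock: 13.15
eef_pos: [501.9, -259.6, 225.2]
ee_rot: [179.9, -35.0, 1.2]
wrist_force: [-3.4, -0.2, 4.2]
opening: 0.572
finger_force: 103.3
```

Call:
{"op": "move_arm", "data": {"steps": [{"translation": [0, 0, 0], "turn": [0, 0, 0]}, {"translation": [0, 0, 0], "turn": [0, 0, 0]}, {"translation": [0, 0, 0], "turn": [0, 0, 0]}, {"translation": [0, 0, 0], "turn": [0, 0, 0]}, {"translation": [0, 0, 0], "turn": [0, 0, 0]}, {"translation": [0, 0, 0], "turn": [0, 0, 0]}, {"translation": [0, 0, 0], "turn": [0, 0, 0]}, {"translation": [0, 0, 0], "turn": [0, 0, 0]}], "gripper": -1}}

```text
clock: 13.82
eef_pos: [501.9, -259.6, 225.3]
ee_rot: [179.9, -35.0, 1.2]
wrist_force: [0.6, -1.7, -0.7]
opening: 0.998
finger_force: 0.0
```

Call:
{"op": "move_arm", "data": {"steps": [{"translation": [-5.7, -0.1, 8.2], "turn": [0, 0, 0]}, {"translation": [-11.5, -0.2, 16.4], "turn": [0, 0, 0]}, {"translation": [-14.3, -0.3, 20.5], "turn": [0, 0, 0]}, {"translation": [-14.3, -0.3, 20.5], "turn": [0, 0, 0]}, {"translation": [-14.3, -0.3, 20.5], "turn": [0, 0, 0]}, {"translation": [-5, -0.1, 8], "turn": [0, 0, 0]}, {"translation": [0, 0, 0], "turn": [0, 0, 0]}, {"translation": [0, 0, 0], "turn": [0, 0, 0]}]}}

```text
clock: 14.48
eef_pos: [436.8, -261.0, 319.4]
ee_rot: [179.9, -35.1, 1.1]
wrist_force: [0.4, 0.1, 0.7]
opening: 0.996
finger_force: 0.0
```

```bash
python3 - <<'E'
from h import *
where()
s=viewer.get_image("scene");w=viewer.get_image("wrist")
im=np.zeros((600,800,3),np.uint8);im[:420,:400]=w["image"][:,80:480];im[:600,400:]=cv2.resize(s["image"][140:290,100:200],(400,600),interpolation=2)
cv2.imwrite("pics/j.png",im)
# measured nozzle foot height along the axis (ring home -> 10)
b,a=spig([596.6,-257.6,1.2]);m=finder.cut_out("nozzle",w)[0];print(m["p"])
print([(k,round(float(np.abs(hullmask(w,tube(b,a,25,k,k+130))-m["pixels"]).sum()))) for k in range(4,24,2)])
E
```

```text
s 120.57 err [ 0.49 -0.02  0.34] rot [179.9  -35.05   1.15] F ax 0.3 lat [0.6 0.1 0.4] M [0.01 0.33 0.02] t 14.4833
0.6
[(4, 728), (6, 636), (8, 544), (10, 454), (12, 373), (14, 313), (16, 339), (18, 439), (20, 549), (22, 660)]
```

View pics/j.png

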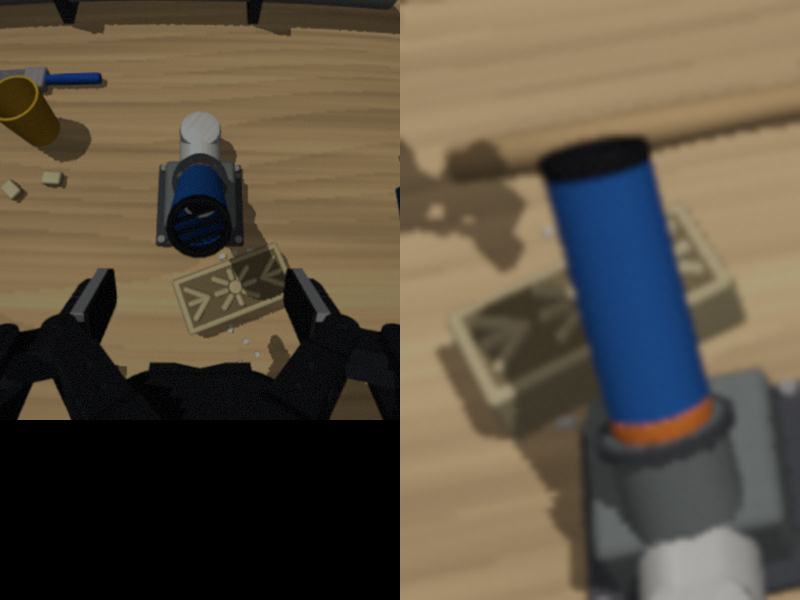

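The nozzle sits on the ring down in the flange, with no aluminium showing between blue and orange. I'll do one numeric check in the scene view.

```bash
python3 - <<'E'
from h import *
for n in("scene","top"):
    s=viewer.get_image(n);m=finder.cut_out("nozzle",s)[0];print(n,m["p"],m["extent"])
    b,a=spig([596.6,-256.6,1.2])
    print([(k,round(float(np.abs(hullmask(s,tube(b,a,25,k,k+130))-m["pixels"]).sum()))) for k in range(4,22,2)])
    if n=="scene":
        q=[proj(s,b+a*k)[0] for k in range(-4,24,1)]
        print([tuple(int(v) for v in cv2.getRectSubPix(s["image"],(1,1),tuple(map(float,proj(s,b+a*k+22*np.array([.82,0,.57]))[0])))[0,0]) for k in range(0,20,1)])
E
```

```text
scene 0.95 [134.8, 175.7, 175.5, 245.5]
[(4, 293), (6, 240), (8, 183), (10, 125), (12, 100), (14, 145), (16, 197), (18, 255), (20, 303)]
[(54, 75, 112), (48, 78, 126), (40, 80, 139), (35, 82, 148), (34, 83, 152), (34, 84, 155), (36, 86, 157), (39, 88, 157), (47, 87, 153), (56, 86, 147), (71, 79, 126), (87, 73, 102), (99, 69, 76), (111, 66, 50), (117, 65, 36), (119, 66, 29), (120, 66, 26), (120, 65, 25), (120, 65, 25), (120, 65, 25)]
top 0.94 [378.5, 189.3, 408.4, 237.1]
[(4, 199), (6, 174), (8, 162), (10, 139), (12, 120), (14, 101), (16, 97), (18, 93), (20, 100)]
```

```bash
python3 -c "
from h import *
print(workorder.close_job())"
```

```text
the job is handed in; nothing more can be done
None
```

The nozzle is on the right port's spigot (the one with the carved stone), its ring is pushed hard home (36 N felt) with the nozzle resting on it, the gripper is released and clear, and the job is handed in.

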